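# Load the analyser's rack carriage and lock it with the ball-lock pin

### The arm

A 6-joint arm with a two-finger parallel gripper is mounted at the origin on the work surface. World frame = base frame: x ahead of the robot, y to its left, z up, the work surface at z = 0. Lengths are in mm, angles in rad, forces in N, time in s.
With the tool pointing down it reaches from about 375 to 900 mm from the base axis. Payload 3.1 kg.
Tool frame: the origin (TCP) lies on the centre line of the jaws, within the pads' length; the fingertips stand 25 mm ahead of it and the grasp point (between the pads) lies 6 mm ahead of it; z points along the fingers, y is the line along which they close (so a half turn about z gives the same grasp; the last joint's range is limited). The gripper opens to 85 mm and grips with 20 to 120 N. Pads are 22 mm wide; open, the fingers measure 114 mm over their backs; the gripper's body (76 mm by 85 mm) begins 54 mm behind the grasp point. The pads swing forward as they close: fully open they stand 13 mm farther back than shut.
Start: joints at [1.159, 0.527, 1.433, -0, 1.181, -0.178], TCP at [144.757, 607.982, 256.31] pointing down, gripper open.
Joint ranges: [-3.08, 3.08], [-0.75, 2.2], [0.22, 2.44], [-1.43, 4.57], [0, 2.65], [-2.85, 2.85]. Speed limits (rad/s): [2.79, 2.79, 3.14, 3.14, 3.14, 3.14].

### API

Orientations are given as a 3x3 rotation matrix whose columns are the frame's x, y, z axes.
In Python, from workcell import r, snapshot, camera_params, nets gives the robot as it stands.
- The arm moves only by the shell command python3 -m crank 'ROWS' [OPENING] [FORCE]. ROWS is JSON, a list of rows, each an object with "dp": the shift along the world's x, y, z in cm, a list of three; "turn": the turn, a rotation vector about the world's x, y, z in degrees, a list of three. In form: [{"dp": [x, y, z], "turn": [rx, ry, rz]}, ...]. A call has 1 to 10 rows; each row is the pose to reach, as a shift and turn from the pose commanded when the call began; what a row does not reach only later rows make up. A row lasts 1/10 s, in which the tool goes at most 50 mm and 8.59 degrees, less where a joint would pass 70% of its speed; a pose out of reach is approached as far as the arm can. A call with a gripper value outside its range is refused whole. OPENING is the finger opening in cm, from 0 to 8.54, set as the call begins (- or left out, the last holds). The fingers move at their own pace and stop on an object; FORCE is the grip in N (left out, the last holds). Time passes only in rows, so rows that repeat a pose let the fingers close. It gives the time, the measured TCP pose, the force, the opening and the grip force at its end, in the units of the state.
- r.sense(): the state, without advancing time (a new reading comes with each control period).
- snapshot(name): name is "side" or "top" or "wrist"; returns (picture, depth): 480x640x3 uint8, blue, green, red; 480x640 float32, mm along the optical axis (not along the pixel's ray), 0 where there is no reading.
- camera_params(name): a dict with "fov_y" (degrees; the focal length in pixels is half the picture's height over the tangent of half this angle, whatever the lens; pixels are square), "cx", "cy" (the principal point, pixels), "view" (4x4, takes a point from world to camera coordinates). Camera axes: x right, y down, z forward; pixel columns grow to the right and rows downward; lengths in mm; the calibration is good to about 2 mm. A picture is of the moment at which its call begins: read the wrist's pose just before it. camera_params takes no time and is no camera call; for the wrist camera it gives the pose at the moment of the call.
- r.finish_job(): hands the job in; it is judged then, once.
Trained networks look in the newest picture that a camera, given by its name, has taken for a name from the list of things; names that differ only in an ending like _2 or _b are one class to them, and where a whole thing is asked for, a point or a joint stands for the part that bears it (a point fixed in the world has none). Each returns a list of dicts, best first, with "conf" (0 to 1); they miss things now and then, are a little off and sometimes report something else, mostly with a low value. They report only what shows in the picture. A call takes as long as a camera call. They do not tell look-alikes from the thing itself.
- nets.find_in(camera, thing): "position" ([column, row] in pixels, amid what is visible of it).
- nets.outline_of(camera, thing): "mask" (480x640 bool, what is visible of it) and "position" ([column, row] in pixels, amid what is visible of it).
- nets.place_of(camera, thing): "position" ([column, row] in pixels: a listed point, or the origin of a listed thing).
The state is a dict: "time": time; "joint_positions": joint angles; "dq": joint speeds; "effort": joint torques, N m; "tcp_pos": TCP position; "ee_rot": TCP orientation; "force": force on the tool from outside, world axes, zero at the start; "wrist_torque": the same for the moment, N m; "finger_gap": opening from 0.0 (shut) to 1.0 (fully open); "grasp_force": force on a finger pad.
Only numpy, scipy, OpenCV 4.12 (cv2) and the standard library are available. Lean on these libraries where they do the work, as an engineer would, in place of code of your own. Each camera call takes 0.05 s, during which the arm holds its last target. There are 200 camera calls.

### The job

Stand the grey tube rack in the carriage's tray and let go of it, then push the carriage fully home along its lane. Then squeeze the ball-lock pin's button, draw the pin out of its parking block, slide it down to its flange through the leaning clevis holes with the button still squeezed, and let go so that the balls lock. Keep the rack upright and leave the other things on the bench where they are.

Things in the scene. Friction and masses are not known exactly. Their poses are not given: they have to be found in the camera images.
- rack: Grey tube rack on the bench: block 40 (x) x 140 (y) mm, 45 mm tall, four capped tubes at each end up to 94 mm; in its middle an upright grip fin, 12 mm thick (x), 44 mm wide (y), its top 130 mm above the underside, 36 mm above the tubes. 0.2 to 0.45 kg. Origin: centre of its underside; z up, y along its length. Either way round in the tray will do.
- tray_floor (a point): Centre of the inner floor of the carriage's open aluminium tray, 32 mm above the bench. Inside 58 mm (x) by 160 mm (y); walls 6 mm thick rising 20 mm above the floor. z up, y along the lane, towards home. Moves with the carriage.
- push_face (a point): Middle of the rear face (facing -y) of the carriage's upright push plate, 95 mm above the bench. The plate is 50 mm wide (x), 12 mm thick (y), its top 115 mm above the bench; free space behind it. Axes as tray_floor; moves with the carriage.
- carriage (a joint): Slide of the carriage, in m: grows as it is pushed towards +y of tray_floor's axes; 0.11 is fully home at the hard stop, where the hole of its tongue lines up with the clevis holes. Starts 60 to 110 mm short of home; about 3 N of friction, stays where it is left.
- pin: Ball-lock pin. Origin: on its axis at the underside of its 34 mm flange; z from nose to head. Shank 14 mm in diameter, tapering over the last 8 mm to the nose 48 mm below. Above: 5 mm flange, grey head 30 (x) x 26 mm (y) up to 52 mm. Steel button on the head's +y side. 0.12 to 0.2 kg. Starts standing flange-down in the parking block, leaning 25 degrees, held by its balls; y is level.
- button (a joint): The pin's button, m: 0 out, 0.005 flush. It is 20 mm wide, 32 mm tall, centred 30 mm above the pin's origin, and stands 5 mm out of the +y side. Squeezing the head along y presses it flush (about 6 N) and draws in the two balls; let go, they spring out, 4 mm beyond the shank on its +y and -y sides, 33.5 mm below the origin, too wide for the holes.
- park_hole (a point): Centre of the upper mouth of the hole in the fixed parking block (inclined plate 46 x 44 mm on a grey foot 80 x 80 mm), 85 mm above the bench. z along the hole, outwards and up, 25 degrees from vertical, leaning towards the robot's side; y level. The hole is 17 mm wide, through 22 mm of metal.
- clevis_hole (a point): Centre of the upper mouth of the clevis holes at the lane's end, 85 mm above the bench; the seated pin's origin belongs here. z along the holes, out and up, leaning 25 degrees towards the robot's side; y level, along the lane. Two fixed 6 mm plates, 46 x 44 mm, 17 mm holes; the carriage's 8 mm tongue with a like hole comes between: 24 mm in all, free space below.
- beaker: Bystander: white plastic beaker, 72 mm wide, 85 mm tall; origin at the centre of its underside. Leave it alone.
- bottle: Bystander: white reagent bottle, 60 mm wide, 130 mm tall; origin at the centre of its underside. Leave it alone.
- jar: Bystander: amber glass jar, 60 mm wide, 75 mm tall; origin at the centre of its underside. Leave it alone.
- marker: Bystander: marker pen lying down, 130 mm long; origin at the centre of its underside. Leave it alone.
- spare_rack: Bystander: smaller blue rack with six tubes, 60 x 90 mm, 85 mm tall; origin at the centre of its underside. Leave it alone.
- tip_box: Bystander: pipette-tip box, 85 x 120 mm, 63 mm tall; origin at the centre of its underside. Leave it alone.
- timer: Bystander: flat timer, 50 x 70 x 16 mm; origin at the centre of its underside. Leave it alone.
Not all that is in view belongs to the job. What is shaped like the rack but green is not meant.

How it is judged:
By the outcome, as a careful person would: the job done as asked, in the order asked, and still so for the second after the job is handed in, with the robot touching nothing.
It also fails if it takes over 69 s, if anything falls off the work surface, if the arm or the gripper's body presses on something with over 40 N, if the wrist force passes 120 N, or if a joint passes its speed limit or range.

## Working session

There is one attempt and no reset: what is moved stays moved. The work goes in short steps, Python scripts to look and compute and a shell command to move; the robot and the scene stay as the last step left them, time stands still between calls to the robot, and variables do not carry over. Pictures are saved under pics/ and viewed, at most 10 in all, crops included, and the job is handed in when it is done.

```bash
ls; mkdir -p pics; cat > h.py <<'E'
import numpy as np, cv2
from workcell import r, snapshot, camera_params, nets
def cam(n):
    p=camera_params(n); f=240/np.tan(np.radians(p['fov_y'])/2); return f,p['cx'],p['cy'],np.array(p['view'])
def unproj(c,uv,d):
    f,cx,cy,V=c; u=np.asarray(uv,float); d=np.asarray(d,float)
    P=np.stack([(u[...,0]-cx)/f*d,(u[...,1]-cy)/f*d,d],-1)
    return (P-V[:3,3])@V[:3,:3]
def ray_z(c,uv,z):
    a=unproj(c,uv,1.0);o=-c[3][:3,:3].T@c[3][:3,3]
    return o+(a-o)*(z-o[2])/(a[2]-o[2])
def cloud(c,depth):
    v,u=np.mgrid[:480,:640]; return unproj(c,np.stack([u,v],-1),depth)
E
python3 - <<'E'
from h import *
np.set_printoptions(precision=1,suppress=True)
ims={}
for n in ('top','side'):
    im,d=snapshot(n); c=cam(n); np.savez(f'{n}.npz',im=im,d=d); cv2.imwrite(f'pics/{n}0.png',im)
    X=cloud(c,d)
    print(n,'campos',-c[3][:3,:3].T@c[3][:3,3])
    for t in ('rack','tray_floor','push_face','pin','park_hole','clevis_hole'):
        for q in nets.place_of(n,t)[:3]:
            u,v=np.round(q['position']).astype(int); print(t,round(q['conf'],2),(u,v),X[v,u] if 0<=u<640 and 0<=v<480 and d[v,u]>0 else None)
print(r.sense())
E
```

```text
pics
top campos [ 222.5  -27.1 1400.3]
rack 0.81 (np.int64(400), np.int64(257)) [ 483.9 -206.5   46.9]
rack 0.7 (np.int64(519), np.int64(337)) [ 319.9 -482.3   49.5]
rack 0.3 (np.int64(388), np.int64(184)) [ 634.7 -162.1  121.2]
tray_floor 0.93 (np.int64(346), np.int64(191)) None
push_face 0.59 (np.int64(390), np.int64(186)) [ 632.9 -167.7  113.2]
pin 0.73 (np.int64(200), np.int64(244)) [463.4 242.7 133.3]
pin 0.52 (np.int64(129), np.int64(224)) [513.1 430.   56.9]
park_hole 0.66 (np.int64(204), np.int64(244)) [463.9 233.7 134.5]
park_hole 0.54 (np.int64(127), np.int64(225)) [507.6 429.9  69.8]
clevis_hole 0.93 (np.int64(234), np.int64(186)) None
side campos [ -30.7 -827.1  852.4]
rack 0.67 (np.int64(368), np.int64(316)) [ 476.  -228.1   18.5]
rack 0.59 (np.int64(393), np.int64(452)) [ 287.1 -531.7   85.6]
tray_floor 0.64 (np.int64(299), np.int64(177)) [654.4 355.   30.6]
tray_floor 0.57 (np.int64(377), np.int64(252)) [608.  -92.7  50.1]
push_face 0.59 (np.int64(409), np.int64(249)) [ 641.4 -168.1   94.8]
park_hole 0.52 (np.int64(262), np.int64(200)) [462.4 233.8  83.8]
park_hole 0.36 (np.int64(253), np.int64(184)) [450.7 255.1 129. ]
clevis_hole 0.51 (np.int64(322), np.int64(191)) [624.9 178.8  81.7]
clevis_hole 0.41 (np.int64(301), np.int64(259)) [459.1  29.9  14.1]
{'time': 0.7, 'joint_positions': array([ 1.2,  0.5,  1.4, -0. ,  1.2, -0.2]), 'dq': array([-0., -0.,  0.,  0., -0., -0.]), 'effort': array([ -0. , -44.2, -17.8,  -0. ,   0. ,   0. ]), 'tcp_pos': array([144.8, 608. , 256.4]), 'ee_rot': array([[-1. ,  0.2,  0. ],
       [ 0.2,  1. ,  0. ],
       [-0. ,  0. , -1. ]]), 'force': array([-0.6, -0.7, -0.5]), 'wrist_torque': array([ 0.,  0., -0.]), 'grasp_force': 0.0, 'finger_gap': 0.9989151896600656}
```

View pics/top0.png

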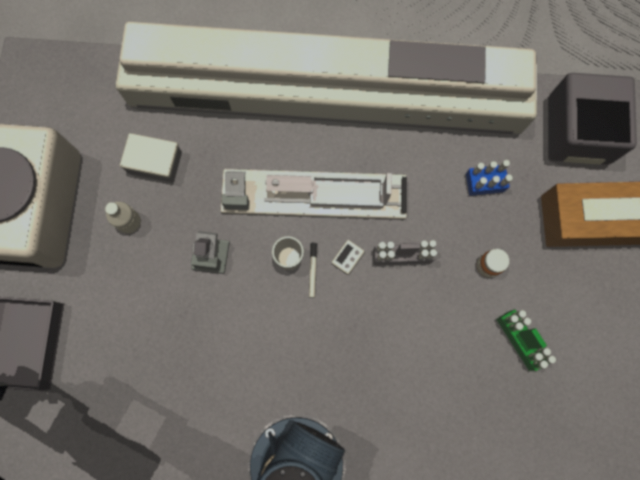

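View pics/side0.png

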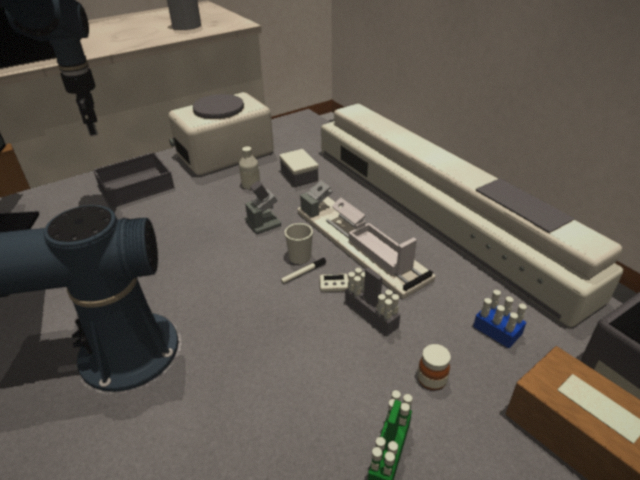

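The top view shows the grey rack at (405,252), the tray at (347,192) and the push plate at (393,187). The clevis is at (234,187), the pin in its block at (205,250), and the green decoy at (525,340). The side view agrees. Next I'll refine the positions with depth.

```bash
python3 - <<'E'
from h import *
np.set_printoptions(precision=1,suppress=True)
for n in ('top','side'):
    z=np.load(n+'.npz'); d=z['d']; X=cloud(cam(n),d); X[d==0]=np.nan
    def sel(name,x0,x1,y0,y1,z0,z1):
        m=(X[...,0]>x0)&(X[...,0]<x1)&(X[...,1]>y0)&(X[...,1]<y1)&(X[...,2]>z0)&(X[...,2]<z1)
        P=X[m]
        if len(P)<3: print(n,name,len(P));return
        (c,s,a)=cv2.minAreaRect(P[:,:2].astype(np.float32))
        print(n,name,len(P),'mean',P.mean(0),'rect',np.array(c),np.array(s),round(a,1),'z95',np.percentile(P[:,2],95))
    sel('fin',430,560,-300,-130,118,140)
    sel('rackall',430,560,-320,-130,30,140)
    sel('tubes',430,560,-320,-130,84,100)
    sel('rackbody',430,560,-320,-130,38,52)
    sel('plate',570,690,-230,-120,100,125)
    sel('walls',560,690,-180,60,46,58)
    sel('floor',560,690,-180,60,26,38)
    sel('base',520,720,-260,300,2,22)
    sel('pinhead',400,540,190,300,110,160)
    sel('parkplate',400,540,190,300,60,100)
    sel('parkfoot',400,540,150,300,5,50)
    sel('clevis',560,720,130,230,60,110)
    sel('tongue',560,720,0,140,55,110)
    sel('bench',380,420,-100,100,-20,20)
E
```

```text
top fin 127 mean [ 494.1 -215.6  129.1] rect [ 494.8 -215.9] [13.3 44.1] 9.8 z95 133.3195112346995
top rackall 1189 mean [ 490.1 -212.8   74.7] rect [ 494.7 -215.5] [ 41.5 139.2] 5.6 z95 129.8660794914693
top tubes 358 mean [ 494.2 -216.3   93.1] rect [ 494.6 -216. ] [ 36.5 127.6] 6.2 z95 97.75187339234861
top rackbody 388 mean [ 486.1 -209.6   45.1] rect [ 494.2 -215.5] [ 40.6 139.2] 5.5 z95 50.1341100757931
top plate 132 mean [ 637.  -163.9  114.7] rect [ 637.8 -163.7] [51.3 12.3] 2.3 z95 119.78544437701308
top walls 550 mean [635.2 -77.1  51.5] rect [635.3 -74.9] [ 73.3 187.9] 2.0 z95 56.20272199162334
top floor 1532 mean [636.  -71.2  32.1] rect [630.2 -59.5] [104.5 238.2] 2.2 z95 36.71563227527918
top base 5368 mean [613.9  18.7  11.7] rect [620.1  20. ] [199.9 559.8] 0.0 z95 21.340254325009443
top pinhead 228 mean [457.5 241.8 128.6] rect [460.5 244.3] [32.3 39.9] 86.8 z95 137.4416034073786
top parkplate 565 mean [458.5 238.   76.1] rect [464.7 241.8] [60.7 79.1] 87.0 z95 94.7970815179346
top parkfoot 501 mean [458.3 219.6  15.1] rect [472.1 225. ] [149.3 137.2] 89.1 z95 38.518
[... 1035 characters left out ...]
de base 2532 mean [606.8 -19.4  15.5] rect [620.   20.2] [558.9 199.6] 89.8 z95 21.46437155817201
side pinhead 139 mean [454.9 238.7 124.7] rect [453.8 244.5] [34.2 36.3] 14.8 z95 135.49528727734264
side parkplate 401 mean [458.5 235.7  76.3] rect [460.2 247.2] [79.  66.4] 4.3 z95 95.70569869433788
side parkfoot 502 mean [454.8 231.4  19.1] rect [460.6 243.7] [84.1 80.8] 86.8 z95 44.691328345328174
side clevis 431 mean [611.1 188.6  75.2] rect [609.3 196.1] [80.3 64.1] 8.7 z95 92.46777400050436
side tongue 475 mean [632.4  58.8  74.6] rect [635.7  64.9] [116.9  61.9] 84.7 z95 84.29067542808757
side bench 874 mean [399.4  -6.3   1. ] rect [400.    0.2] [ 39.9 199.1] 0.1 z95 11.315873400205835
```

```bash
python3 - <<'E'
from h import *
z=np.load('top.npz')['im']
cv2.imwrite('pics/crop.png',cv2.resize(z[150:285,180:450],None,fx=2.9,fy=2.9,interpolation=cv2.INTER_CUBIC))
E
```

```text
(no output)
```

View pics/crop.png

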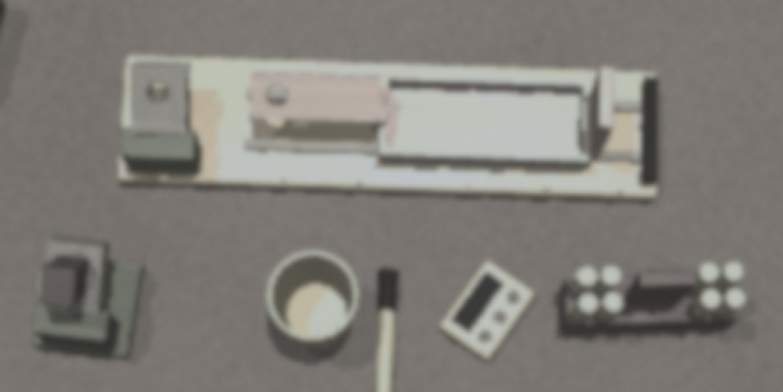

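The crop confirms the fits. The rack is at about (494,-215) with a yaw of about 5.7°. The lane yaw is about 2.1° and the push plate is at (638,-164). Now I'll work out the point estimates and start moving.

```bash
python3 - <<'E'
from h import *
np.set_printoptions(precision=2,suppress=True)
s=r.sense();print(s['ee_rot'],s['tcp_pos'])
c=cam('top')
print('tray',ray_z(c,(346,191),32),'clevis',ray_z(c,(234,186),85))
z=np.load('top.npz');X=cloud(c,z['d'])
u=np.array([-np.sin(.0366),np.cos(.0366)])
m=(abs(X[...,2]-32)<5)&(abs(X[...,0]-635)<25)&(X[...,1]>-155)&(X[...,1]<25)
P=X[m]; print('floor',cv2.minAreaRect(P[:,:2].astype(np.float32)))
# planes of clevis and parking top
for nm,x0,x1,y0,y1,z0,z1 in(('clevis',590,640,170,210,70,110),('park',450,490,200,228,60,110)):
    m=(X[...,0]>x0)&(X[...,0]<x1)&(X[...,1]>y0)&(X[...,1]<y1)&(X[...,2]>z0)&(X[...,2]<z1);P=X[m]
    A=np.c_[P[:,:2],np.ones(len(P))];k=np.linalg.lstsq(A,P[:,2],rcond=None)[0];n=np.r_[-k[:2],1];print(nm,len(P),n/np.linalg.norm(n),np.degrees(np.arctan(np.hypot(*k[:2]))))
E
python3 -m crank '[{"dp":[28.5,-40.8,0],"turn":[0,0,-37]},{"dp":[28.5,-40.8,0],"turn":[0,0,-37]},{"dp":[28.5,-40.8,0],"turn":[0,0,-37]},{"dp":[28.5,-40.8,0],"turn":[0,0,-37]},{"dp":[28.5,-40.8,0],"turn":[0,0,-37]},{"dp":[28.5,-40.8,0],"turn":[0,0,-37]},{"dp":[28.5,-40.8,0],"turn":[0,0,-37]},{"dp":[28.5,-40.8,0],"turn":[0,0,-37]},{"dp":[28.5,-40.8,0],"turn":[0,0,-37]},{"dp":[28.5,-40.8,0],"turn":[0,0,-37]}]' 6 60
python3 - <<'E'
from h import *
print(r.sense()['ee_rot'],r.sense()['time'])
E
```

```text
[[-0.97  0.23  0.  ]
 [ 0.23  0.97  0.  ]
 [-0.    0.   -1.  ]] [144.76 607.99 256.35]
tray [638.42 -71.56  32.  ] clevis [615.05 189.93  85.  ]
floor ((635.0217895507812, -64.82428741455078), (175.52252197265625, 49.89757537841797), 89.99486541748047)
clevis 321 [-0.39 -0.03  0.92] 22.823099252346783
park 93 [-0.27 -0.8   0.54] 57.291313800795436
time: 1.7
tcp_pos: [430.9, 198.1, 256.7]
ee_rot: [[-0.637, 0.771, 0.001], [0.771, 0.637, 0.0], [-0.001, 0.001, -1.0]]
force: [1.5, 0.2, 0.2]
finger_gap: 0.703
grasp_force: 0.0
[[-6.37163872e-01  7.70727526e-01  1.13213838e-03]
 [ 7.70728175e-01  6.37164044e-01  2.48289782e-04]
 [-5.29994097e-04  1.03077222e-03 -9.99999328e-01]] 1.7
```

```bash

python3 -m crank '[{"dp":[6.3,-41.4,-3],"turn":[0,0,-34]},{"dp":[6.3,-41.4,-3],"turn":[0,0,-34]},{"dp":[6.3,-41.4,-3],"turn":[0,0,-34]},{"dp":[6.3,-41.4,-3],"turn":[0,0,-34]},{"dp":[6.3,-41.4,-3],"turn":[0,0,-34]},{"dp":[6.3,-41.4,-3],"turn":[0,0,-34]},{"dp":[6.3,-41.4,-3],"turn":[0,0,-34]},{"dp":[6.3,-41.4,-3],"turn":[0,0,-34]},{"dp":[6.3,-41.4,-3],"turn":[0,0,-34]},{"dp":[6.3,-41.4,-3],"turn":[0,0,-34]}]' 6
python3 - <<'E'
from h import *
np.set_printoptions(precision=2,suppress=True)
c=cam('wrist');im,d=snapshot('wrist');X=cloud(c,d);X[d==0]=np.nan
cv2.imwrite('pics/w1.png',im)
for z0,z1 in((118,140),(85,100),(38,52)):
    m=(X[...,2]>z0)&(X[...,2]<z1)&(abs(X[...,0]-494)<60)&(abs(X[...,1]+215)<90);P=X[m]
    if len(P)>3: print(len(P),P.mean(0),cv2.minAreaRect(P[:,:2].astype(np.float32)))
s=r.sense();print(s['tcp_pos'],s['ee_rot'],s['time'])
print('cam',-c[3][:3,:3].T@c[3][:3,3])
E
```

```text
time: 2.7
tcp_pos: [493.4, -217.1, 226.2]
ee_rot: [[-0.094, 0.996, 0.001], [0.996, 0.094, -0.001], [-0.001, 0.001, -1.0]]
force: [0.3, 0.3, -0.3]
finger_gap: 0.706
grasp_force: 0.0
1453 [ 495.17 -210.85  129.7 ] ((495.24578857421875, -212.49234008789062), (11.923601150512695, 43.461822509765625), 6.012994766235352)
3437 [ 494.92 -208.38   93.57] ((495.4864501953125, -212.95230102539062), (36.42836380004883, 129.0677947998047), 6.2877020835876465)
3455 [ 493.89 -199.55   44.95] ((495.1629333496094, -212.3820343017578), (39.76008605957031, 138.62831115722656), 6.42269229888916)
[ 492.54 -214.71  226.04] [[-0.1  1.  -0. ]
 [ 1.   0.1  0. ]
 [ 0.  -0.  -1. ]] 2.75
cam [ 487.84 -146.04  343.93]
```

View pics/w1.png

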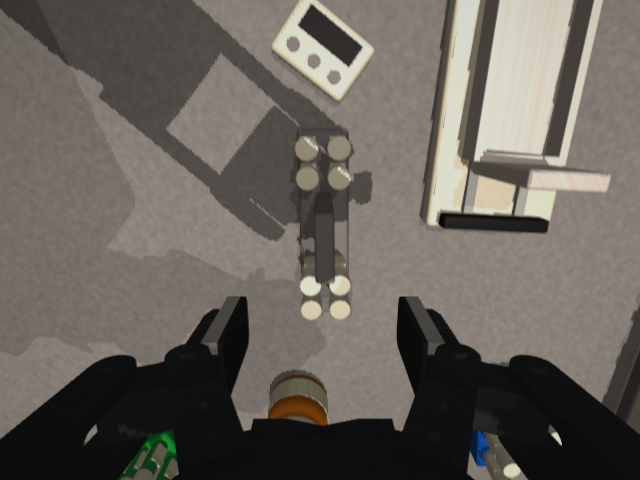

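The wrist view shows the rack fin at (325,240) below the jaws, aligned and clear of the tubes. The plate and tray are to the right. Next: descend and grasp.

```bash

python3 -m crank '[{"dp":[0.2,0.1,-4],"turn":[0,0,0]},{"dp":[0.2,0.1,-8],"turn":[0,0,0]},{"dp":[0.2,0.1,-10.8],"turn":[0,0,0]},{"dp":[0.2,0.1,-10.8],"turn":[0,0,0]},{"dp":[0.2,0.1,-10.8],"turn":[0,0,0]}]' 6
python3 -m crank '[{"dp":[0,0,0],"turn":[0,0,0]},{"dp":[0,0,0],"turn":[0,0,0]},{"dp":[0,0,0],"turn":[0,0,0]},{"dp":[0,0,0],"turn":[0,0,0]},{"dp":[0,0,0],"turn":[0,0,0]},{"dp":[0,0,0],"turn":[0,0,0]},{"dp":[0,0,0],"turn":[0,0,0]},{"dp":[0,0,0],"turn":[0,0,0]}]' 0 50
```

```text
time: 3.25
tcp_pos: [494.7, -211.4, 118.7]
ee_rot: [[-0.099, 0.995, -0.001], [0.995, 0.099, 0.001], [0.001, -0.001, -1.0]]
force: [0.2, -0.2, 0.9]
finger_gap: 0.704
grasp_force: 0.0
time: 4.05
tcp_pos: [495.1, -213.3, 119.6]
ee_rot: [[-0.098, 0.995, 0.001], [0.995, 0.098, -0.001], [-0.001, 0.001, -1.0]]
force: [-1.7, 1.5, 6.4]
finger_gap: 0.129
grasp_force: 50.7
```

```bash

python3 -m crank '[{"dp":[0,0,3],"turn":[0,0,0]},{"dp":[0,1,7],"turn":[0,0,0]},{"dp":[0.5,5,8],"turn":[0,0,-1]},{"dp":[2,9.5,8],"turn":[0,0,-3.8]},{"dp":[5,13,8],"turn":[0,0,-3.8]},{"dp":[9,14.7,8],"turn":[0,0,-3.8]},{"dp":[12,14.7,8],"turn":[0,0,-3.8]},{"dp":[14,14.7,8],"turn":[0,0,-3.8]},{"dp":[14,14.7,8],"turn":[0,0,-3.8]},{"dp":[14,14.7,8],"turn":[0,0,-3.8]}]'
python3 - <<'E'
from h import *
np.set_printoptions(precision=2,suppress=True)
c=cam('top');im,d=snapshot('top');X=cloud(c,d);X[d==0]=np.nan
for nm,n in(('top',c),):
  for t,z0,z1 in(('walls',47,57),('rackbody',112,135)):
    m=(X[...,2]>z0)&(X[...,2]<z1)&(abs(X[...,0]-635)<45)&(X[...,1]>-155)&(X[...,1]<30);P=X[m]
    if len(P)>3: print(t,len(P),P.mean(0),cv2.minAreaRect(P[:,:2].astype(np.float32)))
c=cam('wrist');im,d=snapshot('wrist');cv2.imwrite('pics/w2.png',im);np.save('w2.npy',d)
s=r.sense();print(s['tcp_pos'],s['force'])
E
```

```text
time: 5.05
tcp_pos: [633.5, -65.7, 197.3]
ee_rot: [[-0.032, 0.999, -0.003], [1.0, 0.032, 0.001], [0.001, -0.003, -1.0]]
force: [-0.3, -0.1, -2.9]
finger_gap: 0.132
grasp_force: 49.7
walls 110 [ 621.87 -133.87   51.78] ((637.3487548828125, -125.56951904296875), (58.539024353027344, 74.09183502197266), 89.80970764160156)
rackbody 69 [ 622.25 -126.74  121.82] ((633.9559936523438, -125.11407470703125), (38.83153533935547, 25.520051956176758), 3.1904306411743164)
[632.88 -65.89 197.56] [-0.5   0.83 -2.78]
```

View pics/w2.png

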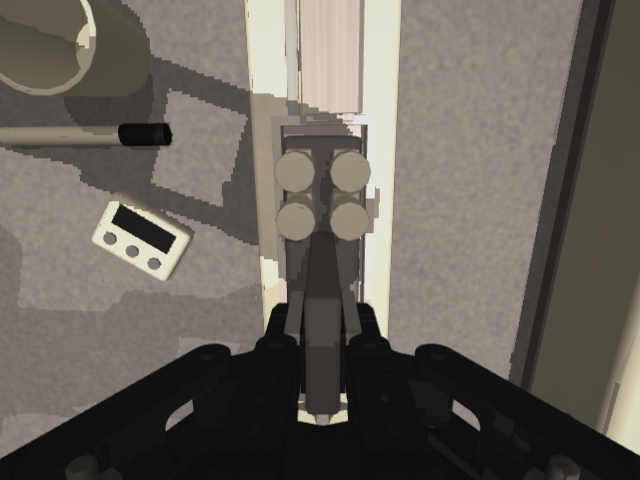

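The wrist view shows the rack hanging over the tray, with its end at about (322,140) and the tray end wall at about (320,125). The walls look even on the left (280) and right (365). I'll check this in numbers.

```bash
python3 - <<'E'
from h import *
np.set_printoptions(precision=1,suppress=True)
c=cam('wrist');d=np.load('w2.npy');X=cloud(c,d)
a=.0366;ex=np.array([np.cos(a),np.sin(a)]);ey=np.array([-np.sin(a),np.cos(a)])
o=np.array([635,-66]);L=np.stack([(X[...,:2]-o)@ex,(X[...,:2]-o)@ey,X[...,2]],-1)
for t,z0,z1 in(('walls',47,57),('floor',28,37),('body',118,130),('tubes',166,180),('tongue',60,95)):
    m=(d>0)&(L[...,2]>z0)&(L[...,2]<z1)&(abs(L[...,0])<45)&(L[...,1]<(100 if t!='tongue' else 140))&(L[...,1]>-20);P=L[m]
    if len(P): print(t,len(P),P.min(0),np.percentile(P,2,axis=0),np.percentile(P,98,axis=0),P.max(0))
v=L[(d>0)&(abs(L[...,2]-52)<4)&(abs(L[...,0])<45)&(L[...,1]>40)&(L[...,1]<75)]
print(np.histogram(v[:,0],bins=np.arange(-44,46,4)))
E
```

```text
walls 2727 [-35.4 -20.   47.1] [-34.9 -17.5  49.1] [34.6 82.2 53.8] [35.1 83.2 55.8]
floor 1002 [-29.5 -19.6  28.4] [-28.9 -14.1  31. ] [29.  76.8 34.6] [29.3 93.3 36.9]
body 4834 [-21.4 -19.8 119.1] [-20.6 -11.3 120.6] [ 17.8  69.4 124.7] [ 18.9  70.  130. ]
tubes 5620 [-19.1   6.7 166. ] [-17.5  11.5 167.8] [ 15.8  63.9 178.4] [ 17.2  65.1 180. ]
tongue 7148 [-13.7  79.   64.3] [-12.8  80.8  66.2] [ 21.5 138.9  85.7] [ 22.5 140.   87.6]
(array([  0,   0, 201, 134,   0,   0,   0,   0,   0,   0,   0,   0,   0,
         0,   0,   0,   0,   0, 214, 205,   0,   0]), array([-44, -40, -36, -32, -28, -24, -20, -16, -12,  -8,  -4,   0,   4,
         8,  12,  16,  20,  24,  28,  32,  36,  40,  44]))
```

```bash

python3 -m crank '[{"dp":[0.1,-0.3,-1.5],"turn":[0,0,0]},{"dp":[0.1,-0.3,-3],"turn":[0,0,0]},{"dp":[0.1,-0.3,-4],"turn":[0,0,0]},{"dp":[0.1,-0.3,-4.4],"turn":[0,0,0]},{"dp":[0.1,-0.3,-4.5],"turn":[0,0,0]},{"dp":[0.1,-0.3,-4.5],"turn":[0,0,0]},{"dp":[0.1,-0.3,-4.5],"turn":[0,0,0]}]'
```

```text
time: 5.85
tcp_pos: [636.1, -69.1, 153.7]
ee_rot: [[-0.032, 1.0, 0.001], [1.0, 0.032, -0.0], [-0.0, 0.001, -1.0]]
force: [0.5, 0.5, -2.7]
finger_gap: 0.135
grasp_force: 49.7
```

```bash

python3 -m crank '[{"dp":[0,0,-0.1],"turn":[0,0,0]},{"dp":[0,0,-0.15],"turn":[0,0,0]},{"dp":[0,0,-0.2],"turn":[0,0,0]},{"dp":[0,0,-0.2],"turn":[0,0,0]}]'
```

```text
time: 6.25
tcp_pos: [635.9, -69.1, 151.7]
ee_rot: [[-0.032, 1.0, 0.0], [1.0, 0.032, -0.0], [-0.0, 0.0, -1.0]]
force: [0.2, -0.0, -0.8]
finger_gap: 0.133
grasp_force: 50.1
```

```bash

python3 -m crank '[{"dp":[0,0,-0.05],"turn":[0,0,0]},{"dp":[0,0,-0.05],"turn":[0,0,0]},{"dp":[0,0,-0.05],"turn":[0,0,0]},{"dp":[0,0,-0.05],"turn":[0,0,0]}]' 4
python3 -m crank '[{"dp":[0,0,2],"turn":[0,0,0]},{"dp":[0,0,6],"turn":[0,0,0]},{"dp":[0.1,-2,9],"turn":[0,0,0]},{"dp":[0.2,-6,9],"turn":[0,0,0]},{"dp":[0.2,-11,9],"turn":[0,0,0]},{"dp":[0.2,-15,8],"turn":[0,0,0]},{"dp":[0.2,-15,4],"turn":[0,0,0]},{"dp":[0.2,-15,0],"turn":[0,0,0]},{"dp":[0.2,-15,-4.5],"turn":[0,0,0]},{"dp":[0.2,-15,-4.5],"turn":[0,0,0]}]' 4
python3 -m crank '[{"dp":[0,0,0],"turn":[0,0,0]},{"dp":[0,0,0],"turn":[0,0,0]},{"dp":[0,1,0],"turn":[0,0,0]}]' 0
python3 - <<'E'
from h import *
np.set_printoptions(precision=1,suppress=True)
for n in('top',):
    c=cam(n);im,d=snapshot(n);X=cloud(c,d)
    cv2.imwrite('pics/t3.png',cv2.resize(im[130:300,180:450],None,fx=2.9,fy=2.9,interpolation=cv2.INTER_CUBIC))
    for t,z0,z1 in(('fin',150,170),('tubes',118,133),('body',70,84)):
        m=(X[...,2]>z0)&(X[...,2]<z1)&(abs(X[...,0]-635)<30)&(X[...,1]>-150)&(X[...,1]<20);P=X[m]
        if len(P)>3: print(t,len(P),P.mean(0),cv2.minAreaRect(P[:,:2].astype(np.float32)))
E
```

```text
time: 6.65
tcp_pos: [636.0, -69.1, 151.0]
ee_rot: [[-0.031, 1.0, 0.001], [1.0, 0.031, -0.0], [-0.0, 0.001, -1.0]]
force: [-0.0, 0.7, 0.1]
finger_gap: 0.47
grasp_force: 0.0
time: 7.65
tcp_pos: [632.9, -216.8, 98.6]
ee_rot: [[-0.031, 0.999, -0.014], [0.999, 0.031, 0.007], [0.008, -0.013, -1.0]]
force: [-0.8, 0.5, -0.5]
finger_gap: 0.47
grasp_force: 0.0
time: 7.95
tcp_pos: [639.9, -210.7, 109.3]
ee_rot: [[-0.03, 1.0, 0.006], [1.0, 0.03, -0.004], [-0.004, 0.006, -1.0]]
force: [-0.2, -0.4, 0.5]
finger_gap: 0.001
grasp_force: 0.0
```

View pics/t3.png

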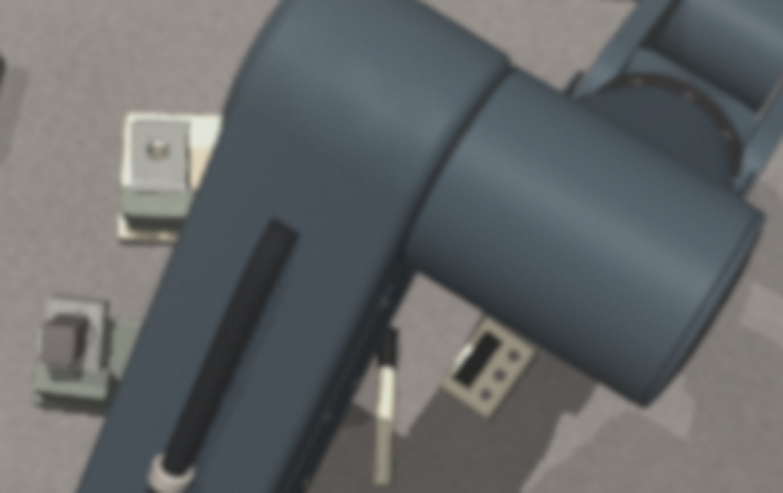

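The arm hides the tray in the top view. The clevis (158,150) and the pin (70,345) haven't moved. Next: push, watching the force.

```bash

python3 -m crank '[{"dp":[0,1,0],"turn":[0,0,0]},{"dp":[0,1.8,0],"turn":[0,0,0]},{"dp":[-0.1,2.5,0],"turn":[0,0,0]},{"dp":[-0.1,3.2,0],"turn":[0,0,0]},{"dp":[-0.1,4,0],"turn":[0,0,0]},{"dp":[-0.2,5,0],"turn":[0,0,0]},{"dp":[-0.2,6,0],"turn":[0,0,0]},{"dp":[-0.2,7,0],"turn":[0,0,0]},{"dp":[-0.3,8,0],"turn":[0,0,0]}]'
python3 - <<'E'
from h import *
np.set_printoptions(precision=1,suppress=True)
for n in('side','wrist'):
    c=cam(n);im,d=snapshot(n);X=cloud(c,d);cv2.imwrite(f'pics/{n}4.png',im)
    a=.0366;L=X-np.array([635,-66,0]);L=np.stack([L[...,0]*np.cos(a)+L[...,1]*np.sin(a),L[...,1]*np.cos(a)-L[...,0]*np.sin(a),X[...,2]],-1)
    for t,z0,z1 in(('fin',150,170),('tubes',118,133),('plate',100,118),('walls',46,57)):
        m=(d>0)&(L[...,2]>z0)&(L[...,2]<z1)&(abs(L[...,0])<40)&(L[...,1]>-110)&(L[...,1]<(110 if z0>40 else 250));P=L[m]
        if len(P)>3: print(n,t,len(P),np.percentile(P,[2,50,98],axis=0).ravel())
E
```

```text
time: 8.9
tcp_pos: [634.9, -128.4, 105.9]
ee_rot: [[-0.032, 1.0, 0.0], [1.0, 0.032, -0.0], [-0.0, 0.0, -1.0]]
force: [-0.5, -3.2, 1.4]
finger_gap: -0.0
grasp_force: 1.9
side fin 248 [-30.2 -80.2 150.2  -2.4 -69.8 159.5  39.   64.7 169.5]
side tubes 292 [-29.5 -75.2 118.4  -4.7  25.8 125.4  22.7 106.2 132.7]
side plate 292 [-26.  -73.5 100.4 -11.   10.5 108.   11.1 102.6 117.3]
side walls 339 [-37.1 -52.7  46.3 -24.1  14.1  50.9  17.4 106.5  56.3]
wrist fin 24562 [-39.1 -64.3 150.5   1.6 -47.5 159.6  39.4  28.6 169.5]
wrist tubes 17175 [-25.5 -66.9 118.5  -0.6  -5.6 126.3  23.   26.8 132.5]
wrist plate 9288 [-22.7 -53.1 100.5   0.2 -39.1 114.6  23.5  26.9 117.5]
wrist walls 7909 [-34.7 -36.7  47.2 -23.3  16.7  52.2  34.7  60.8  54.5]
```

View pics/side4.png

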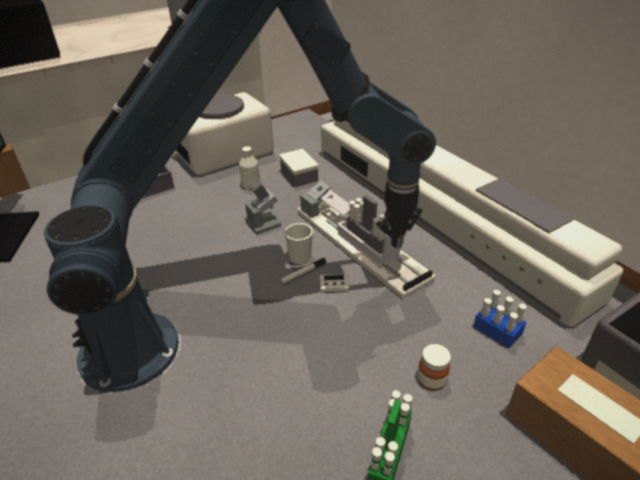

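The side view shows the rack upright in the tray at (370,225) and the carriage partway home, with the fingers behind the plate. Push on.

```bash

python3 -m crank '[{"dp":[0,0.8,0],"turn":[0,0,0]},{"dp":[-0.1,1.4,0],"turn":[0,0,0]},{"dp":[-0.1,2,0],"turn":[0,0,0]},{"dp":[-0.1,2.5,0],"turn":[0,0,0]},{"dp":[-0.1,2.8,0],"turn":[0,0,0]},{"dp":[-0.1,3.1,0],"turn":[0,0,0]}]'
python3 -m crank '[{"dp":[0,0.2,0],"turn":[0,0,0]},{"dp":[0,0.4,0],"turn":[0,0,0]},{"dp":[0,0.6,0],"turn":[0,0,0]},{"dp":[0,0.8,0],"turn":[0,0,0]}]'
```

```text
time: 9.6
tcp_pos: [633.7, -97.8, 105.6]
ee_rot: [[-0.032, 1.0, -0.0], [1.0, 0.032, -0.0], [-0.0, -0.0, -1.0]]
force: [0.3, -3.3, -1.8]
finger_gap: -0.001
grasp_force: 1.6
time: 10.0
tcp_pos: [633.4, -89.9, 105.6]
ee_rot: [[-0.031, 1.0, -0.001], [1.0, 0.031, 0.0], [0.0, -0.001, -1.0]]
force: [-0.6, -2.4, -2.8]
finger_gap: -0.0
grasp_force: 1.6
```

```bash

python3 -m crank '[{"dp":[0,0.2,0],"turn":[0,0,0]},{"dp":[0,0.4,0],"turn":[0,0,0]},{"dp":[0,0.6,0],"turn":[0,0,0]}]'
```

```text
time: 10.3
tcp_pos: [633.2, -83.8, 105.7]
ee_rot: [[-0.032, 1.0, -0.001], [1.0, 0.032, 0.0], [0.0, -0.001, -1.0]]
force: [-1.1, -3.1, -1.9]
finger_gap: -0.002
grasp_force: 1.6
```

```bash

python3 -m crank '[{"dp":[0,0.15,0],"turn":[0,0,0]},{"dp":[0,0.3,0],"turn":[0,0,0]},{"dp":[0,0.45,0],"turn":[0,0,0]}]' | grep -E 'tcp|^force'
python3 -m crank '[{"dp":[0,0.15,0],"turn":[0,0,0]},{"dp":[0,0.3,0],"turn":[0,0,0]},{"dp":[0,0.45,0],"turn":[0,0,0]}]'| grep -E 'tcp|^force'
```

```text
tcp_pos: [633.3, -83.4, 105.8]
force: [-3.9, -18.3, -3.9]
tcp_pos: [633.3, -83.2, 105.9]
force: [-5.9, -29.8, -3.8]
```

Hard stop reached: y is stalled at -83.4 with the force at 30 N. Back off, then head for the pin.

```bash

python3 -m crank '[{"dp":[0,-2,0],"turn":[0,0,0]},{"dp":[0,-4,3],"turn":[0,0,0]},{"dp":[0,-4,8],"turn":[0,0,0]},{"dp":[-3,-4,13],"turn":[0,0,0]},{"dp":[-8,-2,15],"turn":[0,0,8]},{"dp":[-13,0,15],"turn":[0,0,16]},{"dp":[-18,0,15],"turn":[0,0,24]},{"dp":[-21,4,15],"turn":[0,0,32]},{"dp":[-22,9,15],"turn":[0,0,40]}]' 7 | grep -E 'tcp|^force'
python3 -m crank '[{"dp":[-0.5,5,0],"turn":[0,0,8]},{"dp":[-1,10,0],"turn":[0,0,16]},{"dp":[-1.5,15,0],"turn":[0,0,24]},{"dp":[-2,20,0],"turn":[0,0,32]},{"dp":[-2.5,23,0],"turn":[0,0,40]},{"dp":[-2.5,23,0],"turn":[0,0,48]},{"dp":[-2.5,23,0],"turn":[0,0,48]}]' 7 | grep -E 'tcp|^force'
python3 -m crank '[{"dp":[0,0,0],"turn":[0,-8,0]},{"dp":[-1,0,0],"turn":[0,-16,0]},{"dp":[-1,0,-2],"turn":[0,-25,0]},{"dp":[-1,0,-2],"turn":[0,-25,0]},{"dp":[-1,0,-2],"turn":[0,-25,0]},{"dp":[-1,0,-2],"turn":[0,-25,0]}]' 7
python3 - <<'E'
from h import *
np.set_printoptions(precision=2,suppress=True)
c=cam('wrist');im,d=snapshot('wrist');cv2.imwrite('pics/w5.png',im);np.savez('w5.npz',im=im,d=d,V=c[3],f=c[:3])
X=cloud(c,d)
for t in('pin','park_hole'):
    for q in nets.place_of('wrist',t)[:2]:
        u=q['position'];print(t,q['conf'],u,ray_z(c,u,85))
for q in nets.outline_of('wrist','pin')[:1]:
    P=X[q['mask']&(d>0)];print(q['position'],P.mean(0),len(P));np.save('pm.npy',q['mask'])
s=r.sense();print(s['tcp_pos'],s['ee_rot'],s['joint_positions'])
E
```

```text
tcp_pos: [413.7, 5.7, 256.3]
force: [2.1, 0.6, 0.4]
tcp_pos: [391.3, 236.6, 256.3]
force: [0.6, -0.6, -0.1]
time: 13.1
tcp_pos: [382.8, 234.7, 236.4]
ee_rot: [[-0.906, 0.006, 0.423], [0.007, 1.0, 0.0], [-0.423, 0.003, -0.906]]
force: [0.7, 0.5, -0.9]
finger_gap: 0.817
grasp_force: 0.0
[339.9, 259.0] [451.8  246.58 121.1 ] 2479
[383.45 234.81 236.54] [[-0.91  0.    0.42]
 [ 0.01  1.    0.  ]
 [-0.42  0.   -0.91]] [ 0.4   0.25  2.12 -0.44  0.4  -0.79]
```

View pics/w5.png

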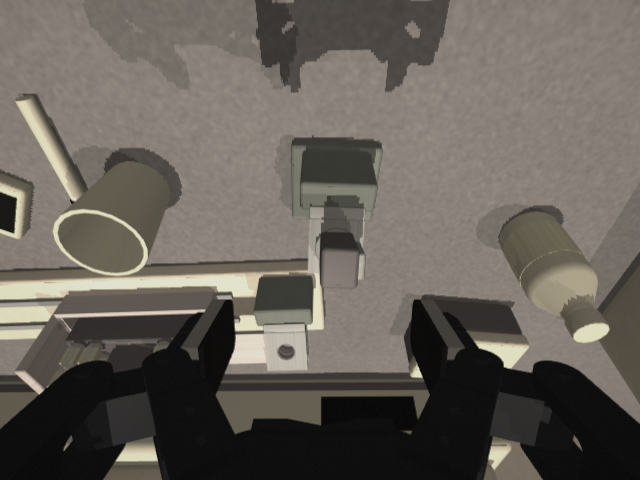

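The wrist view shows the pin head at (340,258) on its block, with the button on the right side. The clevis plate hole is at (286,351), with the carriage and rack at home. Next I'll fit the plate and head geometry in the tilted frame.

```bash
cat > fit.py <<'E'
from h import *
np.set_printoptions(precision=2,suppress=True)
t=np.radians(25)
B=np.array([[np.cos(t),0,np.sin(t)],[0,1,0],[-np.sin(t),0,np.cos(t)]]) # rows ex,ey,ez
def Bz(psi):
    a=np.radians(psi);R=np.array([[np.cos(a),-np.sin(a),0],[np.sin(a),np.cos(a),0],[0,0,1]]);return B@R.T
def plane(X,d,guess,psi,rx,ry,rz,nm):
    L=(X-guess)@Bz(psi).T
    m=(d>0)&(abs(L[...,0])<rx)&(abs(L[...,1])<ry)&(L[...,2]>rz[0])&(L[...,2]<rz[1]);P=L[m]
    if len(P)<10: print(nm,len(P));return L,m
    A=np.c_[P[:,:2],np.ones(len(P))]
    for _ in range(4):
        k=np.linalg.lstsq(A,P[:,2],rcond=None)[0];e=P[:,2]-A@k;g=abs(e)<max(1.5,2*np.median(abs(e)));P=P[g];A=A[g]
    rc=cv2.minAreaRect(P[:,:2].astype(np.float32))
    print(nm,len(P),'slope',k,'med res',np.median(abs(e)),'rect',rc,'world',guess+Bz(psi).T@np.array([rc[0][0],rc[0][1],k[2]]))
    print('   ext x',np.percentile(P[:,0],[1,99]),'y',np.percentile(P[:,1],[1,99]))
    return L,m
E
python3 - <<'E'
from fit import *
z=np.load('w5.npz');d=z['d'];c=(*z['f'],z['V']);X=cloud(c,d)
g=np.array([464,240,85.])
plane(X,d,g,0,40,40,(44,60),'headtop')
plane(X,d,g,0,24,20,(2.5,9),'flange')
plane(X,d,g,0,45,32,(-3,2.5),'parkplate')
g=np.array([615,190,85.])
L,m=plane(X,d,g,2,40,35,(-6,6),'clevisplate')
# hole: below-plane points inside
h=(abs(L[...,0])<15)&(abs(L[...,1])<15)&((L[...,2]<-4)|(d==0))
print('hole px',h.sum(),np.argwhere(h).mean(0)[::-1], np.ptp(np.argwhere(h),axis=0))
if h.sum():
    uv=np.argwhere(h).mean(0)[::-1]; print(ray_z(c,uv,85))
E
```

```text
headtop 1374 slope [ 0.   -0.02 47.68] med res 0.486504889667394 rect ((8.299938201904297, 6.411219120025635), (25.09638214111328, 29.306379318237305), 87.64583587646484) world [451.37 246.41 131.72]
   ext x [-5.73 22.4 ] y [-6.1  18.39]
flange 58 slope [0.03 0.06 6.39] med res 1.3344207325546926 rect ((0.8369159698486328, -0.8171615600585938), (16.86733627319336, 35.46742248535156), 43.53278350830078) world [462.06 239.18  91.14]
   ext x [-6.88 18.83] y [-8.53 17.73]
parkplate 883 slope [ 0.01 -0.02 -0.36] med res 0.7582765151609838 rect ((-12.886171340942383, 4.757406234741211), (53.896697998046875, 63.46198272705078), 89.64297485351562) world [452.47 244.76  79.22]
   ext x [-44.65  13.52] y [-21.13  31.58]
clevisplate 1822 slope [-0.01  0.   -4.14] med res 0.4611818545706128 rect ((-3.206939697265625, 5.332721710205078), (70.30438995361328, 59.38975143432617), 1.8371531963348389) world [613.66 195.29  79.89]
   ext x [-34.35  30.18] y [-18.94  29.35]
hole px 392 [280.22 343.58] [24 28]
[609.32 190.06  85.  ]
```

```bash
python3 - <<'E'
from fit import *
z=np.load('w5.npz');im=z['im'];d=z['d'];c=(*z['f'],z['V']);X=cloud(c,d)
g=np.array([473.4,245.4,85.])
L,m=plane(X,d,g,-2.5,18,18,(48,56),'headtop')
plane(X,d,g,-2.5,30,26,(-3,3),'parkplate')
print('plate hist x',[ (q,round(float(np.percentile(L[(abs(L[...,2])<2)&(abs(L[...,0])<30)&(abs(L[...,1])<26)][:,1],q)),1)) for q in(1,5,95,99)])
for psi in (2.1,):
    g=np.array([624.8,190,85.])
    L,m=plane(X,d,g,psi,27,26,(-3,3),'clevis')
print('px uses',ray_z(c,(286,351),85))
gray=cv2.cvtColor(im,cv2.COLOR_BGR2GRAY)[325:370,262:312]
cv2.imwrite('pics/h.png',np.hstack([cv2.resize(gray,None,fx=8,fy=8,interpolation=cv2.INTER_CUBIC),cv2.resize(cv2.cvtColor(im,cv2.COLOR_BGR2GRAY)[205:295,295:390],(380,360),interpolation=cv2.INTER_CUBIC)]))
# project hole circle and outline prediction
print(np.argwhere((gray<90))[:3], gray.min(), np.percentile(gray,[5,50]))
E
```

```text
headtop 1374 slope [ 0.    0.   51.57] med res 0.4841512447699543 rect ((-0.24087142944335938, 0.07380199432373047), (25.098167419433594, 29.305910110473633), 89.91407012939453) world [451.41 246.43 131.64]
   ext x [-14.43  13.78] y [-12.13  12.04]
parkplate 1536 slope [-0.01 -0.01 -0.34] med res 0.44622414151859036 rect ((-3.511402130126953, 0.043544769287109375), (52.91877746582031, 44.223995208740234), 0.07647812366485596) world [470.37 245.58  83.21]
   ext x [-29.71  21.85] y [-21.83  21.57]
plate hist x [(1, -21.8), (5, -21.0), (95, 20.1), (99, 21.6)]
clevis 1397 slope [-0.   0.  -0.1] med res 0.4592594738175131 rect ((-2.187295913696289, 4.345741271972656), (43.26413345336914, 49.56290817260742), 89.88252258300781) world [622.7  194.27  83.99]
   ext x [-26.57  21.45] y [-16.8  25.6]
px uses [623.15 195.16  85.  ]
[[ 0 43]
 [ 1 43]
 [ 2 43]] 63 [ 81.45 185.  ]
```

View pics/h.png

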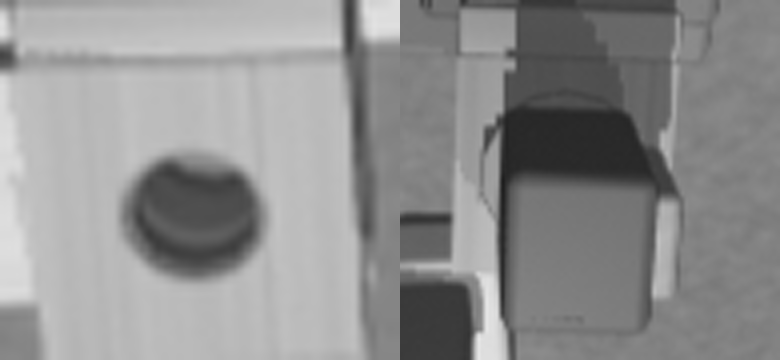

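The right crop shows the head with its button on the right. The left crop shows the clevis hole, centred at full-picture (285.7,351.3), with the tongue hole well aligned. Pin origin ≈ (473.4,245.4,85) with yaw -2.5°. Clevis ≈ (623.7,194.7,85) with yaw 2.1°.

```bash

python3 -m crank '[{"dp":[1.8,0.6,-1.8],"turn":[0,0,-2.2]},{"dp":[3.6,1.3,-3.7],"turn":[0,0,-2.2]},{"dp":[5,1.2,-6.7],"turn":[0,0,-2.2]},{"dp":[6.3,1.2,-9.3],"turn":[0,0,-2.2]},{"dp":[7,1.1,-10.9],"turn":[0,0,-2.2]},{"dp":[7.4,1.1,-11.8],"turn":[0,0,-2.2]},{"dp":[7.4,1.1,-11.8],"turn":[0,0,-2.2]},{"dp":[7.4,1.1,-11.8],"turn":[0,0,-2.2]},{"dp":[7.4,1.1,-11.8],"turn":[0,0,-2.2]}]' 5.5
python3 - <<'E'
from h import *
im,d=snapshot('wrist');cv2.imwrite('pics/w6.png',im)
E
```

```text
time: 14.2
tcp_pos: [456.3, 245.8, 118.5]
ee_rot: [[-0.905, 0.042, 0.423], [0.039, 0.999, -0.016], [-0.424, 0.002, -0.906]]
force: [-1.1, -0.7, 1.0]
finger_gap: 0.642
grasp_force: 0.0
```

View pics/w6.png

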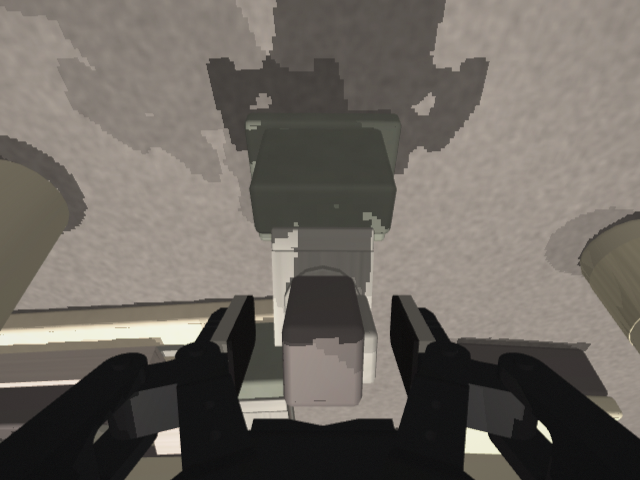

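The head is centred between the pads at x≈322, with the button at (370,350). That was my 10th picture, so I'll work from numbers from here on.

```bash

python3 -m crank '[{"dp":[0,0,0],"turn":[0,0,0]},{"dp":[0,0,0],"turn":[0,0,0]},{"dp":[0,0,0],"turn":[0,0,0]},{"dp":[0,0,0],"turn":[0,0,0]},{"dp":[0,0,0],"turn":[0,0,0]},{"dp":[0,0,0],"turn":[0,0,0]},{"dp":[0,0,0],"turn":[0,0,0]}]' 0 70
python3 -c "
from h import *
s=r.sense();print(s['wrist_torque'],s['finger_gap']*85.4)"
```

```text
time: 14.95
tcp_pos: [455.8, 245.0, 118.7]
ee_rot: [[-0.905, 0.042, 0.423], [0.038, 0.999, -0.018], [-0.423, -0.0, -0.906]]
force: [-1.8, -1.7, 6.6]
finger_gap: 0.294
grasp_force: 69.5
[-0.3386925   0.07745534 -0.17885738] 25.121160829216628
```

```bash

python3 -m crank '[{"dp":[-0.2,0,0.45],"turn":[0,0,0]},{"dp":[-0.42,0.02,0.91],"turn":[0,0,0]},{"dp":[-0.85,0.04,1.8],"turn":[0,0,0]},{"dp":[-1.27,0.06,2.72],"turn":[0,0,0]}]'
python3 -m crank '[{"dp":[-0.85,0.04,1.8],"turn":[0,0,0]},{"dp":[-1.7,0.08,3.6],"turn":[0,0,0]},{"dp":[-2.5,0.1,5.4],"turn":[0,0,0]},{"dp":[-2.5,0.1,5.4],"turn":[0,0,0]},{"dp":[-2.5,0.1,5.4],"turn":[0,0,0]}]'
```

```text
time: 15.35
tcp_pos: [442.8, 246.1, 145.1]
ee_rot: [[-0.906, 0.042, 0.421], [0.038, 0.999, -0.017], [-0.422, 0.001, -0.907]]
force: [-0.5, -0.7, -1.5]
finger_gap: 0.296
grasp_force: 68.7
time: 15.85
tcp_pos: [418.3, 247.3, 199.1]
ee_rot: [[-0.905, 0.041, 0.423], [0.038, 0.999, -0.016], [-0.423, 0.002, -0.906]]
force: [-0.4, -0.5, -1.1]
finger_gap: 0.293
grasp_force: 68.8
```

```bash

python3 -m crank '[{"dp":[3,-1,1],"turn":[0,0,0]},{"dp":[7,-2.3,2],"turn":[0,0,1.5]},{"dp":[11,-3.8,1.5],"turn":[0,0,3]},{"dp":[14,-5,0],"turn":[0,0,4.6]},{"dp":[15.6,-5.6,-1.2],"turn":[0,0,4.6]},{"dp":[15.6,-5.6,-1.2],"turn":[0,0,4.6]},{"dp":[15.6,-5.6,-1.2],"turn":[0,0,4.6]},{"dp":[15.6,-5.6,-1.2],"turn":[0,0,4.6]},{"dp":[15.6,-5.6,-1.2],"turn":[0,0,4.6]}]'
python3 - <<'E'
from fit import *
s=r.sense();c=cam('wrist');im,d=snapshot('wrist');np.savez('w7.npz',im=im,d=d,V=c[3],f=c[:3],p=s['tcp_pos'],R=s['ee_rot'])
print(s['tcp_pos'],s['ee_rot'])
X=cloud(c,d)
a=Bz(2.1)[2]
T=s['tcp_pos']; o=T-Bz(2.1).T@(Bz(-2.5)@np.array([-17.6,-.4,33.9])); print('pin origin est',o,'target',np.array([623.7,194.7,84.8])+75*a)
plane(X,d,o,2.1,20,20,(47,57),'headtop')
plane(X,d,np.array([623.7,194.7,84.8]),2.1,27,26,(-3,3),'clevis')
np.savez('s.npz',o=o)
for n in('side','top'):
    c=cam(n);im,d=snapshot(n);X=cloud(c,d)
    np.savez(n+'7.npz',im=im,d=d)
    plane(X,d,o,2.1,20,20,(47,57),n+' headtop')
    L,m=plane(X,d,np.array([623.7,194.7,84.8]),2.1,27,26,(-3,3),n+' clevis')
    L=(X-o)@Bz(2.1).T
    m=(d>0)&(abs(L[...,0])<14)&(abs(L[...,1])<14)&(L[...,2]>-55)&(L[...,2]<-2)
    P=L[m]; print(n,'shank',len(P), np.percentile(P,[2,50,98],axis=0) if len(P) else '')
E
```

```text
time: 16.75
tcp_pos: [573.4, 191.9, 187.1]
ee_rot: [[-0.906, -0.04, 0.422], [-0.036, 0.999, 0.018], [-0.422, 0.001, -0.907]]
force: [0.6, -0.1, -1.5]
finger_gap: 0.295
grasp_force: 68.9
[573.36 191.91 187.15] [[-0.91 -0.04  0.42]
 [-0.04  1.    0.02]
 [-0.42  0.   -0.91]]
pin origin est [590.87 193.72 153.25] target [592.02 193.54 152.77]
headtop 6660 slope [ 0.01  0.   51.62] med res 0.4785928547646918 rect ((-0.24517250061035156, -0.1456279754638672), (30.018320083618164, 39.336849212646484), 0.5987609028816223) world [568.85 192.76 199.93]
   ext x [-14.45  13.94] y [-15.59  13.55]
clevis 3494 slope [-0.    0.   -0.03] med res 0.4404558138289339 rect ((-2.066347122192383, -0.20110702514648438), (49.80080795288086, 44.146514892578125), 0.012423095293343067) world [621.85 194.43  83.9 ]
   ext x [-26.55  17.8 ] y [-21.93  21.45]
side headtop 21 slope [ 0.09  0.04 51.34] med res 1.5125567748746107 rect ((-6.909609317779541, 0.18308067321777344), (37.314945220947266, 16.250104904174805), 80.84870910644531) world [562.92 192.88 196.86]
   ext x [-15.09   0.89] y [-17.36  19.36]
side clevis 93 slope [-0.01 -0.01 -0.32] med res 0.6877899535830798 rect ((-1.7096195220947266, -1.1455955505371094), (49.90482711791992, 47.04925537109375), 0.25106337666511536) world [622.33 193.5   83.79]
   ext x [-26.65  22.93] y [-24.41  20.7 ]
side shank 44 [[ -7.44 -10.45 -43.3 ]
 [ -1.71  -5.37 -25.07]
 [  5.21  -1.35 -10.41]]
top headtop 1
top clevis 107 slope [ 0.02  0.03 -0.28] med res 1.2526138691449833 rect ((9.151636123657227, -3.8835697174072266), (30.636571884155273, 42.156246185302734), 0.37621647119522095) world [632.25 191.13  88.41]
   ext x [-5.8  24.02] y [-24.87  16.76]
top shank 0
```

```bash
python3 - <<'E'
from fit import *
g=np.array([623.7,194.7,84.8]);M=Bz(2.1)
for f in('w5','w7'):
    z=np.load(f+'.npz');d=z['d'];im=z['im'];c=(*z['f'],z['V'])
    ff,cx,cy,V=c;o=-V[:3,:3].T@V[:3,3]
    v,u=np.mgrid[:480,:640];A=unproj(c,np.stack([u,v],-1),np.ones((480,640)))-o
    k=((g-o)@M[2])/(A@M[2]);Q=(o+A*k[...,None]-g)@M.T   # each pixel on the plate plane
    L=(cloud(c,d)-g)@M.T
    near=(np.hypot(Q[...,0],Q[...,1])<14)
    m=near&(L[...,2]<-1.5)|(near&(d==0))
    above=near&(L[...,2]>4)
    gray=cv2.cvtColor(im,cv2.COLOR_BGR2GRAY)
    dark=near&(gray<0.8*np.median(gray[(abs(Q[...,0])<20)&(abs(Q[...,1])<20)&(abs(L[...,2])<1.5)]))
    for n,mm in(('depth',m),('dark',dark)):
        P=Q[mm]; 
        if len(P)>5: print(f,n,len(P),'above',above.sum(),'pct',np.percentile(P[:,:2],[2,98],axis=0).ravel(),cv2.minEnclosingCircle(P[:,:2].astype(np.float32)),P.mean(0)[:2])
E
```

```text
w5 depth 193 above 0 pct [-8.67 -8.34  7.63  8.02] ((0.6606958508491516, -0.2846168577671051), 13.573125839233398) [-0.73  0.17]
w5 dark 223 above 0 pct [-7.52 -8.48  9.61  8.75] ((0.5847852826118469, 0.1484617292881012), 9.67605209350586) [0.76 0.01]
w7 depth 478 above 279 pct [-8.47 -8.4   4.93  7.62] ((-1.8602302074432373, 0.08569607138633728), 13.051498413085938) [-1.56 -0.31]
w7 dark 627 above 279 pct [-2.5  -9.04 13.16  8.31] ((3.7305266857147217, -0.3431827127933502), 10.970725059509277) [ 4.74 -0.37]
```

```bash

python3 -m crank '[{"dp":[0.5,0,-0.9],"turn":[0,0,0]},{"dp":[0.9,0,-1.8],"turn":[0,0,0]},{"dp":[0.9,0,-1.8],"turn":[0,0,0]},{"dp":[0.9,0,-1.8],"turn":[0,0,0]},{"dp":[0.9,0,-1.8],"turn":[0,0,0]}]'
python3 - <<'E'
from fit import *
g=np.array([623.7,194.7,84.8]);M=Bz(2.1);ps=[]
for i in range(3):
    s=r.sense();T=s['tcp_pos'];o=T-M.T@(Bz(-2.5)@np.array([-17.6,-.4,33.9]));c=cam('wrist');im,d=snapshot('wrist');X=cloud(c,d)
    L=(X-o)@M.T;P=L[(d>0)&(abs(L[...,0])<16)&(abs(L[...,1])<12)&(abs(L[...,2]-51.6)<2)]
    C=(X-g)@M.T;Q=C[(d>0)&(abs(C[...,0])<30)&(abs(C[...,1])<26)&(abs(C[...,2])<1.5)]
    print('o rel g',M@(o-g),'head x',np.percentile(P[:,0],[1,99]).mean(),'plate y',np.percentile(Q[:,1],[1,99]).mean(),'z',np.median(Q[:,2]),'wtorque',s['wrist_torque'])
E
```

```text
time: 17.4
tcp_pos: [583.4, 191.3, 168.8]
ee_rot: [[-0.906, -0.039, 0.422], [-0.034, 0.999, 0.018], [-0.422, 0.001, -0.906]]
force: [0.2, -0.4, -1.1]
finger_gap: 0.297
grasp_force: 68.9
o rel g [ 0.43 -0.78 55.05] head x -0.36641548641693333 plate y -0.18664319597851708 z -0.02213854986192177 wtorque [ 0.02  0.34 -0.05]
o rel g [ 0.55 -0.79 55.22] head x -0.3579032100806385 plate y -0.17830491919981384 z -0.005407968445712925 wtorque [-0.    0.29  0.02]
o rel g [ 0.62 -0.76 55.34] head x -0.3679857701229574 plate y -0.20208342389086553 z -0.019706810050930907 wtorque [0.01 0.34 0.02]
```

```bash
python3 - <<'E'
from fit import *
g=np.array([623.7,194.7,84.8]);M=Bz(2.1)
def rep(o,X,d,im,M,nm):
    L=(X-o)@M.T;gr=cv2.cvtColor(im,cv2.COLOR_BGR2GRAY)
    m=(d>0)&(abs(L[...,0])<10)&(abs(L[...,1])<20)&(abs(L[...,2]-51.6)<1.5)
    y=L[m][:,1];b=gr[m]
    print(nm,[(k,int(((y>=k)&(y<k+1)).sum()),int(np.median(b[(y>=k)&(y<k+1)])) if ((y>=k)&(y<k+1)).any() else 0) for k in list(range(-17,-9))+list(range(9,17))])
z=np.load('w5.npz');c=(*z['f'],z['V']);rep(np.array([473.4,245.4,85.]),cloud(c,z['d']),z['d'],z['im'],Bz(-2.5),'w5')
s=r.sense();T=s['tcp_pos'];o=T-M.T@(Bz(-2.5)@np.array([-17.6,-.4,33.9]));c=cam('wrist');im,d=snapshot('wrist');print('o rel g',M@(o-g))
rep(o,cloud(c,d),d,im,M,'now')
E
```

```text
w5 [(-17, 0, 0), (-16, 0, 0), (-15, 0, 0), (-14, 0, 0), (-13, 17, 82), (-12, 42, 99), (-11, 41, 117), (-10, 40, 124), (9, 37, 119), (10, 37, 114), (11, 32, 96), (12, 13, 95), (13, 0, 0), (14, 0, 0), (15, 0, 0), (16, 0, 0)]
o rel g [ 0.69 -0.76 55.4 ]
now [(-17, 12, 74), (-16, 99, 23), (-15, 110, 28), (-14, 108, 54), (-13, 162, 65), (-12, 161, 72), (-11, 170, 73), (-10, 168, 134), (9, 169, 108), (10, 154, 92), (11, 120, 49), (12, 117, 44), (13, 89, 19), (14, 14, 69), (15, 0, 0), (16, 0, 0)]
```

```bash

python3 -m crank '[{"dp":[-0.06,0.17,-0.03],"turn":[0,0,0]},{"dp":[-0.06,0.17,-0.03],"turn":[0,0,0]},{"dp":[-0.06,0.17,-0.03],"turn":[0,0,0]},{"dp":[0.1,0.17,-0.4],"turn":[0,0,0]},{"dp":[0.28,0.18,-0.75],"turn":[0,0,0]},{"dp":[0.45,0.19,-1.12],"turn":[0,0,0]},{"dp":[0.45,0.19,-1.12],"turn":[0,0,0]}]'
python3 - <<'E'
from fit import *
g=np.array([623.7,194.7,84.8]);M=Bz(2.1)
s=r.sense();T=s['tcp_pos'];o=T-M.T@(Bz(-2.5)@np.array([-17.6,-.4,33.9]));print('pin rel hole',M@(o-g)+[-.36+.4,-1.2+.2,0],s['wrist_torque'],M@s['force'])
E
```

```text
time: 18.3
tcp_pos: [587.9, 193.1, 157.0]
ee_rot: [[-0.906, -0.039, 0.421], [-0.035, 0.999, 0.017], [-0.422, 0.001, -0.907]]
force: [-0.3, -0.8, -2.6]
finger_gap: 0.295
grasp_force: 68.9
pin rel hole [-0.4  -0.13 42.41] [ 0.03  0.31 -0.03] [-1.36 -0.78 -2.19]
```

```bash

python3 -m crank '[{"dp":[0.2,0,-0.35],"turn":[0,0,0]},{"dp":[0.37,0.01,-0.71],"turn":[0,0,0]},{"dp":[0.54,0.02,-1.08],"turn":[0,0,0]},{"dp":[0.71,0.02,-1.44],"turn":[0,0,0]},{"dp":[0.71,0.02,-1.44],"turn":[0,0,0]}]'
python3 - <<'E'
from fit import *
g=np.array([623.7,194.7,84.8]);M=Bz(2.1)
s=r.sense();T=s['tcp_pos'];o=T-M.T@(Bz(-2.5)@np.array([-17.6,-.4,33.9]));print('pin rel hole',M@(o-g)+[-.36+.4,-1.2+.2,0],s['wrist_torque'],M@s['force'])
E
```

```text
time: 18.8
tcp_pos: [594.9, 193.3, 142.7]
ee_rot: [[-0.906, -0.039, 0.421], [-0.035, 0.999, 0.018], [-0.422, 0.001, -0.907]]
force: [-0.8, 0.3, -0.7]
finger_gap: 0.295
grasp_force: 68.9
pin rel hole [ 0.01 -0.16 26.51] [-0.04  0.31  0.05] [-0.99  0.31 -0.32]
```

```bash

python3 -m crank '[{"dp":[0.2,0.01,-0.43],"turn":[0,0,0]},{"dp":[0.42,0.02,-0.91],"turn":[0,0,0]},{"dp":[0.63,0.02,-1.36],"turn":[0,0,0]},{"dp":[0.84,0.03,-1.81],"turn":[0,0,0]},{"dp":[1.01,0.04,-2.17],"turn":[0,0,0]},{"dp":[1.06,0.04,-2.27],"turn":[0,0,0]},{"dp":[1.06,0.04,-2.27],"turn":[0,0,0]}]'
python3 - <<'E'
from fit import *
g=np.array([623.7,194.7,84.8]);M=Bz(2.1)
s=r.sense();T=s['tcp_pos'];o=T-M.T@(Bz(-2.5)@np.array([-17.6,-.4,33.9]));print('pin rel hole',M@(o-g)+[-.36+.4,-1.2+.2,0],s['wrist_torque'],M@s['force'])
E
```

```text
time: 19.5
tcp_pos: [605.6, 193.8, 120.4]
ee_rot: [[-0.906, -0.039, 0.422], [-0.035, 0.999, 0.018], [-0.422, 0.001, -0.906]]
force: [0.1, 0.1, -1.7]
finger_gap: 0.296
grasp_force: 68.9
pin rel hole [ 0.23 -0.1   1.81] [-0.03  0.32 -0.01] [-0.64  0.09 -1.56]
```

Now press to flange contact in small steps.

```bash

python3 -m crank '[{"dp":[0.04,0,-0.09],"turn":[0,0,0]},{"dp":[0.08,0,-0.18],"turn":[0,0,0]},{"dp":[0.1,0,-0.22],"turn":[0,0,0]},{"dp":[0.1,0,-0.22],"turn":[0,0,0]}]'
python3 - <<'E'
from fit import *
g=np.array([623.7,194.7,84.8]);M=Bz(2.1)
s=r.sense();T=s['tcp_pos'];o=T-M.T@(Bz(-2.5)@np.array([-17.6,-.4,33.9]));print('pin rel hole',M@(o-g)+[-.36+.4,-1.2+.2,0],s['wrist_torque'],M@s['force'])
E
```

```text
time: 19.9
tcp_pos: [606.4, 193.8, 119.0]
ee_rot: [[-0.905, -0.039, 0.423], [-0.035, 0.999, 0.018], [-0.423, 0.001, -0.906]]
force: [-2.8, -0.8, 3.0]
finger_gap: 0.297
grasp_force: 69.5
pin rel hole [ 0.41 -0.08  0.1 ] [-0.02  0.37 -0.02] [-1.24 -0.65  3.94]
```

```bash

python3 -m crank '[{"dp":[0.02,0,-0.05],"turn":[0,0,0]},{"dp":[0.04,0,-0.1],"turn":[0,0,0]},{"dp":[0.04,0,-0.1],"turn":[0,0,0]}]'
python3 - <<'E'
from fit import *
g=np.array([623.7,194.7,84.8]);M=Bz(2.1)
s=r.sense();T=s['tcp_pos'];o=T-M.T@(Bz(-2.5)@np.array([-17.6,-.4,33.9]));print('pin rel hole',M@(o-g)+[-.36+.4,-1.2+.2,0],s['wrist_torque'],M@s['force'])
E
```

```text
time: 20.2
tcp_pos: [606.5, 193.9, 118.9]
ee_rot: [[-0.905, -0.039, 0.423], [-0.035, 0.999, 0.018], [-0.423, 0.001, -0.906]]
force: [-7.0, -2.5, 9.7]
finger_gap: 0.297
grasp_force: 70.9
pin rel hole [ 0.43 -0.05  0.09] [-0.07  0.49  0.  ] [-2.39 -2.27 11.77]
```

Seated firmly. Release, retreat along the axis, and check.

```bash

python3 -m crank '[{"dp":[0,0,0],"turn":[0,0,0]},{"dp":[0,0,0],"turn":[0,0,0]},{"dp":[0,0,0],"turn":[0,0,0]},{"dp":[0,0,0],"turn":[0,0,0]},{"dp":[0,0,0],"turn":[0,0,0]}]' 5.5 | grep -E 'force|gap'
python3 -m crank '[{"dp":[-0.8,0,1.8],"turn":[0,0,0]},{"dp":[-2.1,-0.1,4.5],"turn":[0,0,0]},{"dp":[-4.2,-0.15,9.1],"turn":[0,0,0]},{"dp":[-6.3,-0.2,12],"turn":[0,0,0]},{"dp":[-10,-0.2,12],"turn":[0,0,0]},{"dp":[-14,1,12],"turn":[0,0,0]},{"dp":[-16,2,12],"turn":[0,0,0]},{"dp":[-16,2,12],"turn":[0,0,0]},{"dp":[-16,2,12],"turn":[0,0,0]}]'
python3 - <<'E'
from fit import *
g=np.array([623.7,194.7,84.8]);M=Bz(2.1)
c=cam('wrist');im,d=snapshot('wrist');X=cloud(c,d)
plane(X,d,g,2.1,20,20,(44,60),'headtop')
plane(X,d,g,2.1,27,26,(-3,3),'plate')
L=(X-g)@M.T;P=L[(d>0)&(abs(L[...,0])<14)&(L[...,2]>15)&(L[...,2]<45)&(abs(L[...,1])<25)];print('head+button y',np.percentile(P[:,1],[1,50,99]))
P=L[(d>0)&(abs(L[...,0])<9)&(L[...,2]>15)&(L[...,2]<45)&(L[...,1]>14)&(L[...,1]<25)];print('button pts',len(P),np.percentile(P,[5,50,95],axis=0) if len(P) else '')
for n in('top','side'):
    c=cam(n);im,d=snapshot(n);X=cloud(c,d);o=np.array([631.5,29,0])
    a=.0366;D=X-o;Y=np.stack([D[...,0]*np.cos(a)+D[...,1]*np.sin(a),D[...,1]*np.cos(a)-D[...,0]*np.sin(a),X[...,2]],-1)
    for t,z0,z1 in(('fin',152,168),('tubes',120,132),('plate',100,118)):
        P=Y[(d>0)&(Y[...,2]>z0)&(Y[...,2]<z1)&(abs(Y[...,0])<32)&(Y[...,1]<80)&(Y[...,1]>(-76 if t!='plate' else -115))]
        if t=='plate':P=P[P[:,1]<-80]
        if len(P): print(n,t,len(P),cv2.minAreaRect(P[:,:2].astype(np.float32)),np.percentile(P[:,2],[50,97]))
E
```

```text
force: [0.9, 0.2, -0.7]
finger_gap: 0.645
grasp_force: 0.0
time: 21.6
tcp_pos: [447.5, 214.2, 238.0]
ee_rot: [[-0.905, -0.04, 0.424], [-0.035, 0.999, 0.019], [-0.424, 0.002, -0.906]]
force: [-0.1, 0.6, -0.0]
finger_gap: 0.642
grasp_force: 0.0
headtop 826 slope [ 0.02 -0.02 51.5 ] med res 0.43481927178368096 rect ((-0.671971321105957, -1.599869728088379), (24.951919555664062, 29.423749923706055), 89.3209228515625) world [601.4  192.28 131.19]
   ext x [-14.73  13.84] y [-13.57  10.85]
plate 913 slope [-0.    0.   -0.22] med res 0.4423529238856958 rect ((-2.132303237915039, -0.058391571044921875), (49.52956771850586, 44.0731201171875), 0.14729781448841095) world [621.86 194.57  83.7 ]
   ext x [-26.69  20.9 ] y [-21.73  21.97]
head+button y [-14.3   13.32  16.59]
button pts 39 [[-8.77 14.82 17.09]
 [-2.23 16.41 41.21]
 [ 7.16 16.59 44.73]]
top fin 129 ((0.8527522087097168, -7.374650955200195), (42.438682556152344, 13.788701057434082), 89.29530334472656) [160.95 166.39]
top tubes 345 ((0.931488037109375, -7.3990936279296875), (128.7806396484375, 37.9863166809082), 89.38150024414062) [125.69 130.08]
top plate 100 ((-1.2454814910888672, -97.91985321044922), (50.59053421020508, 11.363265037536621), 1.8603500127792358) [113.9  117.43]
side fin 88 ((-0.8030548095703125, -4.307163238525391), (15.69293212890625, 47.01173400878906), 1.3939625024795532) [159.65 163.9 ]
side tubes 247 ((-1.9351015090942383, -5.905830383300781), (131.8193359375, 36.926883697509766), 89.0497055053711) [125.09 130.43]
side plate 133 ((-2.5690670013427734, -96.6690444946289), (51.871307373046875, 13.692700386047363), 0.4430713653564453) [111.18 116.73]
```

The pin is seated: its head top is 51.7 mm above the plate, and the button is out. The rack is upright and the carriage is home.

```bash
python3 -c "
from workcell import r
print(r.finish_job())"
```

```text
the job is handed in; nothing more can be done
None
```

I've handed the job in at about 22 s: the rack stands upright in the tray, the carriage is at its hard stop, and the pin is down to its flange in the clevis with its button back out, so the balls should be locked. I didn't re-measure the other bench items at the end.

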